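Refit the stirrer's speed knob

TASK

The black speed knob has come off the magnetic stirrer and lies on the bench. Fit it back on the stirrer's D-shaped spindle, feeling gently for the flat, and push it fully home until it snaps; never lean on it with more than 25 N. Then turn it anticlockwise so that its pointer stands on the orange off bar, let go, and leave everything else on the bench where it is.

Things in the scene. Friction and masses are not known exactly. Their poses are not given: they have to be found in the camera images.
- knob: The loose black knob, 40 mm high, standing bore down. Origin: centre of its underside; x runs to its pointer end, z up. In the underside is a blind bore, 16 mm deep, 15.0 mm across, flared to 17 mm at the mouth: round for the first 3 mm, then D-shaped, its flat 4.0 mm from the axis on the +x (pointer) side. Below is a round skirt, 44 mm across and 20 mm high.
- knob_grip (a point): Middle of the knob's bar grip, on its axis 30 mm above the underside. The bar stands on the skirt: 42 mm long (knob x), 14 mm wide (knob y), 20 mm high.
- pointer (a point): Pointer end of the knob, marked by an orange stripe on the bar's top and end: 21 mm from the axis along knob x, at the level of the underside.
- stirrer: White magnetic stirrer, fixed: 250 mm (x) by 160 mm (y), 55 mm high; a white round plate (132 mm across, top at 67 mm) on the half away from the robot, a dark control deck on the near half. Origin: centre of the underside; x points from deck to plate, z up.
- spindle (a point): Foot of the spindle, on its axis at the deck's top (85 mm from the stirrer's origin along its -x, 55 mm up); axes as the stirrer's, they do not turn with the spindle. The spindle is 14 mm across, with one flat 3.5 mm from its axis; the round side is chamfered 1 mm at the top. The knob is home when its underside is 2 mm above this point.
- spindle_top (a point): Top of the spindle, 18 mm above its foot; axes as the stirrer's. A centred but misaligned knob stops with its underside 15 mm above the foot. Aligned, it drops freely to about 10 mm, onto two small sprung catches in the spindle's sides, and snaps past them at about 4 to 12 N. At the start the flat faces 0.45 to 2.1 rad clockwise (from above) of the off bar: not measured, to be seen or felt.
- off_bar (a point): Orange off bar on the deck (12 by 5 mm), its centre 30.5 mm from the spindle's axis along the stirrer's +x: the pointer stands on it when knob x = stirrer x. White ticks run clockwise from it. The spindle turns stiffly (0.05 N m), from 0.15 rad anticlockwise to 2.6 rad clockwise of off; the seated knob has about 0.15 rad of play either way on it.
- jar_lid: Bystander: blue round jar lid, 48 mm across, 16 mm high, lying flat; origin under its centre
- timer: Bystander: white round bench timer with a green face, 58 mm across, 17 mm high; origin under its centre
- tube_rack: Bystander: green rack full of capped clear tubes, 120 x 85 mm, 49 mm high; origin under its centre
- reagent_bottle: Bystander: glass bottle with a blue cap, 70 mm across, 160 mm high; origin under its centre
- marker: Bystander: black marker pen lying on the bench, 14 mm thick, 120 mm long, along its x axis; origin under its middle
- glove_box: Bystander: purple carton of gloves, 110 x 220 mm, 75 mm high; origin under its centre
- pen_cup: Bystander: white cup, 66 mm across, 90 mm high; origin under its centre
Not all that is in view belongs to the job. There is more than one size of the knob; the one meant has the size given above.

How it is judged (in metres and radians):
On the way:
1. the knob is snapped fully home on the spindle (z of knob in the frame of spindle between 0 and 0.004 m and horizontal distance between knob and spindle below 0.002 m and angle between knob's own z axis and vertical below 0.1 rad), for 0.2 s.
At the end, for the whole second after the job is handed in: The knob is on the spindle, its underside less than 4 mm above the deck (home is 2 mm), its axis within 2 mm of the spindle's and upright within 0.1 rad; its pointer end is within 6 mm (about 0.28 rad) sideways of the line through the off bar; it is at rest (all of step 1 and x of pointer in the frame of spindle above 0.018 m and y of pointer in the frame of spindle between -0.006 and 0.006 m and linear speed of knob below 0.01 m/s); the robot touches nothing.
It fails at once if the knob is pressed on the stirrer with more than 25 N (contact force between knob and stirrer above 25 N).
It fails at once if the robot itself presses on the stirrer with more than 15 N (contact force between any of the fingers, the arm and stirrer above 15 N).
It fails at once if a bystander is shifted by more than 25 mm (distance of any of jar_lid, timer, tube_rack, reagent_bottle, marker, glove_box, pen_cup from where it was at the start of the episode above 0.025 m).
It also fails if it takes over 72 s, if anything falls off the work surface, if the arm or the gripper's body presses on something with over 40 N, if the wrist force passes 120 N, or if a joint passes its speed limit or range.

ROBOT

A 7-joint arm with a two-finger parallel gripper is mounted at the origin on the work surface. World frame = base frame: x ahead of the robot, y to its left, z up, the work surface at z = 0. Lengths are in m, angles in degrees, forces in N, time in s.
With the tool pointing down it reaches from about 0.425 to 0.95 m from the base axis. Payload 16.7 kg.
Tool frame: the origin (TCP) lies on the centre line of the jaws, within the pads' length; the fingertips stand 25 mm ahead of it and the grasp point (between the pads) lies 6 mm ahead of it; z points along the fingers, y is the line along which they close (so a half turn about z gives the same grasp; the last joint's range is limited). The gripper opens to 94 mm and grips with 3 to 60 N. Pads are 16 mm wide; open, the fingers measure 119 mm over their backs; the gripper's body (75 mm by 177 mm) begins 78 mm behind the grasp point.
Start: joints at [64.486, 24.414, 4.234, 92.017, -1.954, 63.644, -3.845], TCP at [0.197, -0.646, 0.23] pointing down, gripper open.
Joint ranges: [-163.25, 163.25], [-28.42, 122.38], [-70.27, 78.77], [12.13, 141.07], [-58.53, 238.53], [9.26, 117.41], [-156.51, 156.51]. Speed limits (degrees/s): [108.29, 108.29, 136.94, 136.94, 172.46, 172.46, 172.46].

INTERFACE

Orientations are given as a 3x3 rotation matrix whose columns are the frame's x, y, z axes.
In Python, from workcell import manip gives the robot as it stands.
- The arm moves only by the tool carry_out, never from a script. Its argument "deltas" is one flat list of numbers, 7 for each row, row after row: the shift along the tool's x, y, z in mm, then the turn, a rotation vector about the tool's x, y, z in degrees, then the opening, from 0 (shut) to 1 (fully open). In form: [x, y, z, wx, wy, wz, claw, x, y, z, wx, wy, wz, claw, ...]. A call has 1 to 8 rows; each row is the pose to reach, as a shift and turn from the pose commanded when the call began, along the tool's axes at that moment; what a row does not reach only later rows make up. A row lasts 1/10 s, in which the tool goes at most 50 mm and 8.59 degrees, less where a joint would pass 70% of its speed; a pose out of reach is approached as far as the arm can. A call with a gripper value outside its range is refused whole. The fingers move at their own pace and stop on an object; the grip force is fixed at half the most. Time passes only in rows, so rows that repeat a pose let the fingers close. It gives the time, the measured TCP pose, the force, the opening and the grip force at its end, in the units of the state.
- manip.state(): the state, without advancing time (a new reading comes with each control period).
- manip.get_image(name): name is "scene" or "top" or "wrist"; returns a dict with "color" (480x640x3 uint8, red, green, blue), "K" (3x3 intrinsics, pixels), "R" (3x3) and "t" (3): a world point X has camera coordinates R X + t. Camera axes: x right, y down, z forward; pixel columns grow to the right and rows downward; lengths in m; the calibration is good to about 2 mm. A picture is of the moment at which its call begins. There is no depth.
- manip.close_job(): hands the job in; it is judged then, once.
The state is a dict: "clock": time; "q": joint angles; "joint_vel": joint speeds; "effort": joint torques, N m; "eef_pos": TCP position; "tool_rot": TCP orientation; "force": force on the tool from outside, world axes, zero at the start; "torque": the same for the moment, N m; "gripper_width": finger opening in m; "grip_force": force on a finger pad.
Only numpy, scipy, OpenCV 4.12 (cv2) and the standard library are available. Lean on these libraries where they do the work, as an engineer would, in place of code of your own. Each camera call takes 0.05 s, during which the arm holds its last target. There are 200 camera calls.

## Working session

There is one attempt and no reset: what is moved stays moved. The work goes in short steps, Python scripts to look and compute and a tool call to move; the robot and the scene stay as the last step left them, time stands still between calls to the robot, and variables do not carry over. Pictures are saved under pics/ and viewed, at most 10 in all, crops included, and the job is handed in when it is done.

Besides the shell and the picture viewer there is one more tool, called after "Emit:" as name(argument=value, ...) on one line, values as JSON. carry_out: Moves the arm, as the interface text tells. Its arguments: {"type":"object","properties":{"deltas":{"type":"array","items":{"type":"number"}}},"required":["deltas"]}

```bash
mkdir -p pics
cat > h.py <<'E'
import numpy as np, cv2
from workcell import manip
def grab(n,f=None):
    d=manip.get_image(n)
    if f: cv2.imwrite('pics/'+f,d['color'][:,:,::-1])
    return d
def ray(d,uv,z):
    K,R,t=map(np.array,(d['K'],d['R'],d['t'])); c=-R.T@t
    v=R.T@np.linalg.inv(K)@np.array([uv[0],uv[1],1.]); return c+v*(z-c[2])/v[2]
def proj(d,X):
    p=np.array(d['K'])@(np.array(d['R'])@np.array(X)+np.array(d['t'])); return p[:2]/p[2]
E
python3 - <<'E'
from h import *
s=manip.state(); print(s)
a=grab('scene','s0.png');b=grab('top','t0.png')
for d in(a,b): print(d['K'],d['R'],d['t'])
E
```

```text
{'clock': 0.0, 'q': array([64.48659272, 24.44858425,  4.23269172, 92.05418713, -1.95465269,
       63.64329654, -3.8426055 ]), 'joint_vel': array([-0.00064623,  0.07862021, -0.04297272,  0.13167275, -0.00053528,
        0.00166178, -0.10735965]), 'effort': array([ 5.99506211e-05, -9.35826302e+01,  3.66634615e+00, -4.54200375e+01,
       -4.89136437e-02,  2.00012379e-02,  7.39624920e-05]), 'eef_pos': array([ 0.19659786, -0.6452907 ,  0.22977373]), 'tool_rot': array([[ 9.56579201e-01,  2.91472159e-01, -4.61097217e-04],
       [ 2.91472509e-01, -9.56578448e-01,  1.20390415e-03],
       [-9.01711202e-05, -1.28602683e-03, -9.99999169e-01]]), 'force': array([ 0.87755669,  0.17458429, -0.12933507]), 'torque': array([0.04465842, 0.01749917, 0.06313449]), 'grip_force': 0.0, 'gripper_width': 0.09377928870990718}
[[540.52699068   0.         325.18477477]
 [  0.         540.52699068 243.42137826]
 [  0.           0.           1.        ]] [[ 0.04972387  0.99852728  0.02169808]
 [ 0.58961865 -0.01181225 -0.8075954 ]
 [-0.80614973  0.05295036 -0.58933765]] [-0.02382824 -0.26861295  1.87547433]
[[532.61149583   0.         325.50089819]
 [  0.         532.61149583 241.77073419]
 [  0.           0.           1.        ]] [[ 0.01477863 -0.99979687 -0.01370473]
 [-0.99838971 -0.01400431 -0.05497144]
 [ 0.05476835  0.01449506 -0.99839387]] [-0.00841391  0.55531267  1.09313809]
```

View pics/t0.png

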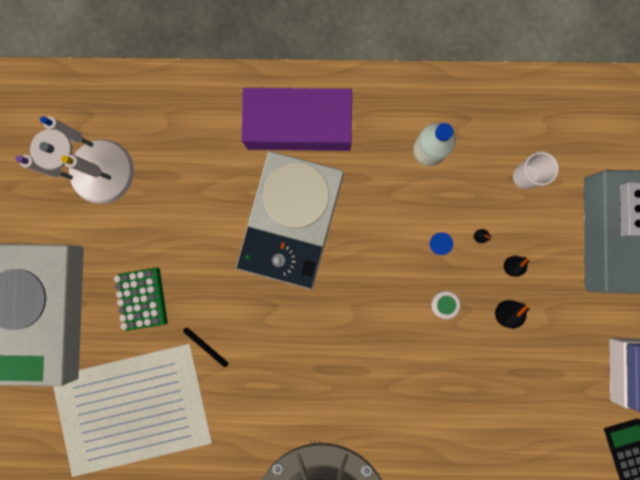

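View pics/s0.png

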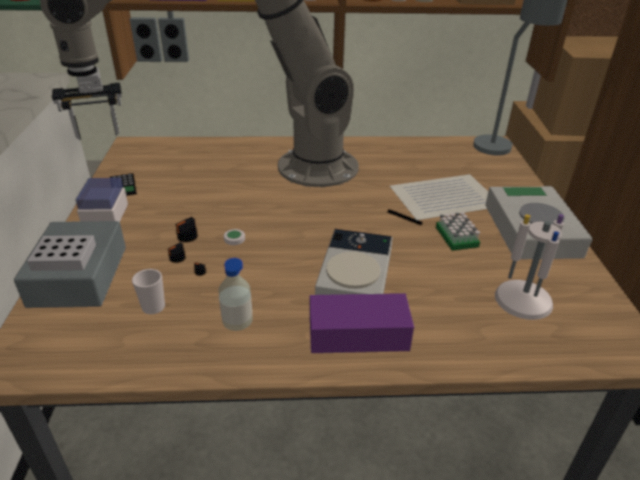

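The top view shows three knobs, at (482,236), (515,266) and (511,314), and the stirrer with its spindle near (278,260). The middle knob looks like the 44 mm one, so I'll measure all three.

Run:
```python
from h import *
d=grab('top'); im=d['color'].astype(int); hsv=cv2.cvtColor(d['color'],cv2.COLOR_RGB2HSV)
m=((im.max(2)<60)).astype(np.uint8)
org=((hsv[...,0]<14)&(hsv[...,1]>200)&(hsv[...,2]>150)).astype(np.uint8)
for n,M in(('dark',m),('org',org)):
  k,l,s,c=cv2.connectedComponentsWithStats(M)
  for i in range(1,k):
    if s[i][4]>3 and 200<c[i][0]<560 and 200<c[i][1]<340: print(n,s[i],c[i],ray(d,c[i],0.02)[:2],ray(d,c[i],0.055)[:2])
for p in((282,246),(278,260),(295,195)):print(p,ray(d,p,.06))
# whole-knob outline widths
for x,y in((482,236),(515,266),(511,314)):
  print(ray(d,(x,y),0.02)); 
big=cv2.resize(d['color'][210:340,430:560],None,fx=4,fy=4,interpolation=cv2.INTER_CUBIC)
b2=cv2.resize(d['color'][225:295,230:325],None,fx=5,fy=5,interpolation=cv2.INTER_CUBIC)
o=np.zeros((520,800,3),np.uint8); o[:,:520]=big; b2=cv2.resize(b2,(280,206)); o[:206,520:]=b2
cv2.imwrite('pics/t1.png',o[:,:,::-1])
```

```text
dark [ 238  228   84   59 2840] [279.25211268 257.02711268] [0.52212698 0.09483772] [0.52125488 0.09130154]
dark [474 230  15  13 136] [480.625      235.86029412] [ 0.57182933 -0.32063298] [ 0.56937836 -0.31097115]
dark [504 256  23  20 338] [514.52366864 265.9112426 ] [ 0.51084452 -0.39000672] [ 0.51033083 -0.37814114]
dark [496 301  32  27 619] [509.80613893 313.76575121] [ 0.41282277 -0.37994287] [ 0.41542287 -0.36839698]
org [282 244   2   4   5] [282.2 245.2] [0.54673367 0.0891975 ] [0.5450799  0.08584049]
org [518 305  10  10  19] [522.68421053 309.73684211] [ 0.42144026 -0.40621641] [ 0.42376662 -0.39383591]
(282, 246) [0.54323792 0.08573018 0.06      ]
(278, 260) [0.5151634  0.09318183 0.06      ]
(295, 195) [0.64611075 0.06157244 0.06      ]
[ 0.57157944 -0.32346055  0.02      ]
[ 0.5106764  -0.39098083  0.02      ]
[ 0.41238461 -0.38237308  0.02      ]
```

View pics/t1.png

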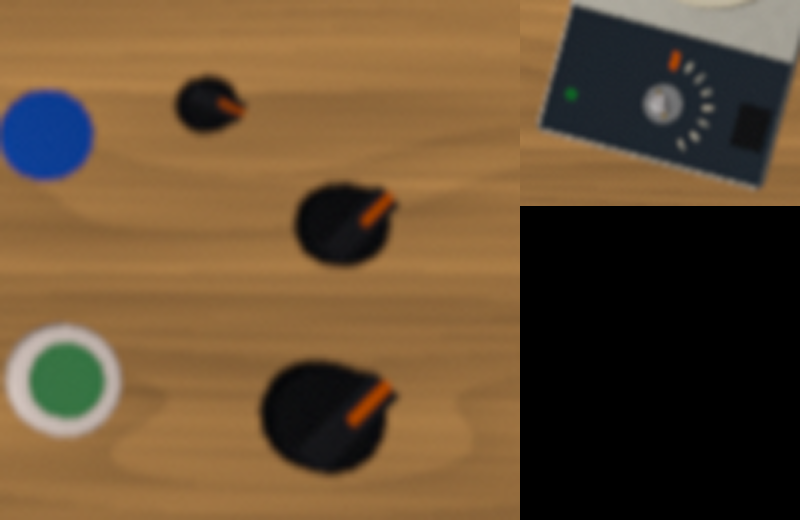

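The middle knob, at about (0.511, -0.389), has a skirt about 42 mm across, so it is the one meant. Its pointer is at about -45°. I'll move above it with tool x opposite the pointer, which keeps the last joint in range.

Emit:
carry_out(deltas=[47,-19,0,0,0,-8.5,1,94,-38,0,0,0,-17,1,141,-58,0,0,0,-25.5,1,188,-77,0,0,0,-34,1,235,-97,0,0,0,-42.5,1,282,-116,0,0,0,-51,1,329,-136,0,0,0,-59.5,1,375,-155,0,0,0,-68,1])

```text
clock: 0.95
eef_pos: [0.507, -0.3902, 0.2305]
tool_rot: [[0.082, 0.997, -0.0], [0.997, -0.082, -0.0], [-0.0, -0.0, -1.0]]
force: [0.4, -1.0, -0.1]
gripper_width: 0.0939
grip_force: 0.0
```

Emit:
carry_out(deltas=[0,0,0,0,0,-8.5,1,0,0,0,0,0,-17,1,0,0,0,0,0,-25,1,0,0,0,0,0,-33,1,0,0,0,0,0,-41,1,0,0,0,0,0,-50,1,0,0,0,0,0,-50,1,0,0,0,0,0,-50,1])

```text
clock: 1.75
eef_pos: [0.5056, -0.3918, 0.2303]
tool_rot: [[-0.703, 0.711, -0.0], [0.711, 0.703, 0.0], [0.0, 0.0, -1.0]]
force: [-0.0, -0.8, 0.2]
gripper_width: 0.0936
grip_force: 0.0
```

Run:
```python
from h import *
s=manip.state(); print(s['eef_pos'],s['tool_rot'],s['q'])
d=grab('wrist','w0.png'); print(d['K'],d['R'],-d['R'].T@d['t'])
print(proj(d,[.511,-.389,.04]),proj(d,[.511,-.389,0]))
```

```text
[ 0.50563308 -0.39182479  0.23025615] [[-7.03326888e-01  7.10866539e-01 -2.27921219e-04]
 [ 7.10866426e-01  7.03326912e-01  4.23524187e-04]
 [ 4.61372300e-04  1.35854406e-04 -9.99999884e-01]] [ 51.63269747  23.19614188 -25.80267874  95.39130938  10.98356106
  63.95565539  67.49252347]
[[332.07013305   0.         321.56255739]
 [  0.         332.07013305 239.51654875]
 [  0.           0.           1.        ]] [[ 7.09976982e-01  7.04224865e-01 -1.60933362e-04]
 [ 6.82413245e-01 -6.87930733e-01  2.47110237e-01]
 [ 1.73910462e-01 -1.75552403e-01 -9.68987361e-01]] [ 0.45620387 -0.34165449  0.38352758]
[326.88130861 225.38486594] [326.35748895 218.36366308]
```

View pics/w0.png

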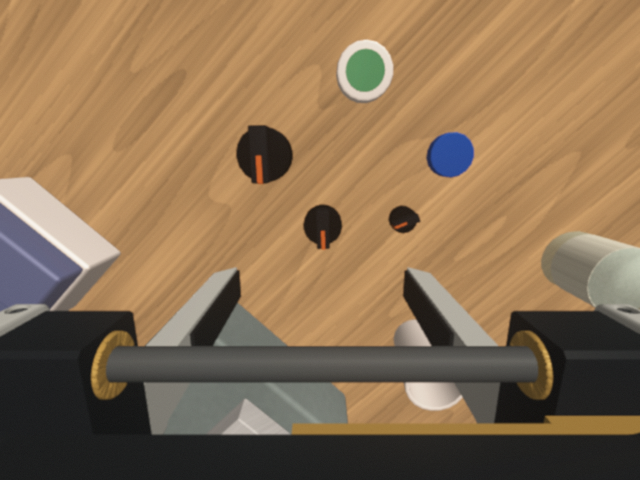

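The wrist view shows the knob at (323,224) with its stripe pointing straight down the image, at about (323,239). Next I'll fit its axis and direction.

```bash
cat >> h.py <<'E'
def knob(d,roi,zs=0.02,zt=0.04):
    x0,y0,x1,y1=roi; im=d['color']; hsv=cv2.cvtColor(im,cv2.COLOR_RGB2HSV)
    w=np.zeros(im.shape[:2],bool); w[y0:y1,x0:x1]=1
    org=w&((hsv[...,0]<14)|(hsv[...,0]>172))&(hsv[...,1]>170)&(hsv[...,2]>90)
    dk=w&(im.max(2)<70)
    out={}
    ys,xs=np.nonzero(org); P=np.array([ray(d,p,zt)[:2] for p in zip(xs,ys)])
    out['org']=P
    ys,xs=np.nonzero(dk|org); out['dk']=np.array([ray(d,p,zs)[:2] for p in zip(xs,ys)])
    return out
E
python3 - <<'E'
from h import *
d=grab('wrist'); o=knob(d,(295,195,352,262))
P=o['org']; c=P.mean(0); v=np.linalg.svd(P-c)[2][0]; print(len(P),c,np.degrees(np.arctan2(*(v[::-1]))))
R=manip.state()['tool_rot'][:2,:2]; tcp=manip.state()['eef_pos'][:2]
for z in (0.0,0.02,0.04):
  q=knob(d,(295,195,352,262),z,z); 
  for k in('dk','org'):
    L=(q[k]-tcp)@R; print(z,k,len(L),(L.min(0)*1e3).round(1),(L.max(0)*1e3).round(1),(L.mean(0)*1e3).round(1))
E
```

```text
92 [ 0.51847792 -0.40284433] -41.412512338757644
0.0 dk 1162 [-37.9 -20.6] [14.  21.9] [-9.9  0.9]
0.0 org 92 [-37.9  -1.7] [-15.8   4.3] [-27.    1.4]
0.02 dk 1162 [-32.2 -19.5] [16.9 20.8] [-5.7  0.9]
0.02 org 92 [-32.2  -1.6] [-11.3   4.1] [-21.9   1.3]
0.04 dk 1162 [-26.6 -18.4] [19.9 19.7] [-1.5  0.9]
0.04 org 92 [-26.6  -1.5] [-6.8  3.9] [-16.8   1.3]
```

Emit:
carry_out(deltas=[-3,1,45,0,0,0,1,-6,1,90,0,0,0,1,-6,1,90,0,0,0,1,-6,1,90,0,0,0,1,-6,1,90,0,0,0,0.6])

```text
clock: 2.35
eef_pos: [0.5119, -0.3958, 0.143]
tool_rot: [[-0.706, 0.708, 0.002], [0.708, 0.706, -0.002], [-0.003, 0.001, -1.0]]
force: [0.3, 0.1, -0.3]
gripper_width: 0.0888
grip_force: 0.0
```

Run:
```python
from h import *
d=grab('wrist','w1.png'); s=manip.state(); R=s['tool_rot'][:2,:2]; tcp=s['eef_pos'][:2]; print(s['eef_pos'])
p=proj(d,[*tcp,.02]); print(p); roi=[int(p[0]-55),int(p[1]-55),int(p[0]+55),int(p[1]+60)]
for z in (0.0,0.02,0.04):
  q=knob(d,roi,z,z)
  for k in('dk','org'):
    L=(q[k]-tcp)@R; print(z,k,len(L),(L.min(0)*1e3).round(1),(L.max(0)*1e3).round(1),(L.mean(0)*1e3).round(1))
L=L[np.abs(L[:,0]-L[:,0].mean())<.007]; print(np.degrees(np.polyfit(L[:,0],L[:,1],1)[0]))
cv2.imwrite('pics/w1c.png',cv2.resize(d['color'][100:420,160:480],(640,640))[:600,:,::-1])
```

```text
[ 0.51184918 -0.39582341  0.1430453 ]
[321.17827715 239.15626565]
0.0 dk 2029 [-34.2 -22.3] [21. 21.] [-3.6 -0.6]
0.0 org 153 [-34.2  -3. ] [-10.7   2.7] [-22.7  -0.4]
0.02 dk 2029 [-27.1 -20.8] [24.4 19.6] [ 1.4 -0.5]
0.02 org 153 [-27.1  -2.8] [-5.2  2.5] [-16.3  -0.4]
0.04 dk 2029 [-20.  -19.3] [27.8 18.2] [ 6.5 -0.5]
0.04 org 153 [-20.   -2.5] [0.3 2.3] [-10.   -0.3]
-1.7835669490150414
```

View pics/w1c.png

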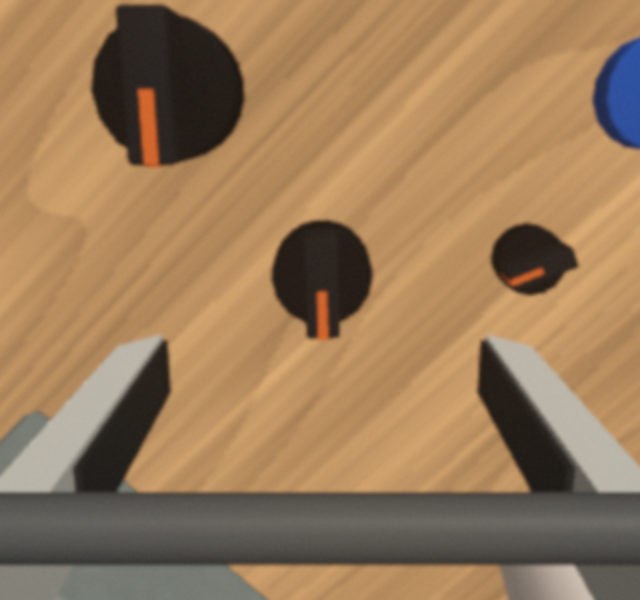

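The knob is at crop (322,272), centred between the jaws and aligned to within about 2°. I'll descend until the fingertips are just above the skirt and grip the bar.

Emit:
carry_out(deltas=[0,-0.5,40,0,0,0,0.6,0,-0.5,75,0,0,0,0.6,0,-0.5,92,0,0,0,0.6,0,-0.5,92,0,0,0,0.6,0,-0.5,92,0,0,0,0.6])

```text
clock: 2.9
eef_pos: [0.5113, -0.3961, 0.0502]
tool_rot: [[-0.706, 0.708, 0.001], [0.708, 0.706, -0.001], [-0.002, 0.0, -1.0]]
force: [0.8, -0.1, 1.0]
gripper_width: 0.0568
grip_force: 0.0
```

Emit:
carry_out(deltas=[0,0,0,0,0,0,0.3,0,0,0,0,0,0,0,0,0,0,0,0,0,0,0,0,0,0,0,0,0,0,0,0,0,0,0,0,0,0,0,0,0,0,0,0,0,0,0,0,0,0,0,0,0,0,0,0,0])

```text
clock: 3.7
eef_pos: [0.5104, -0.3956, 0.0486]
tool_rot: [[-0.706, 0.708, -0.0], [0.708, 0.706, 0.0], [0.0, 0.0, -1.0]]
force: [0.1, -0.2, 2.3]
gripper_width: 0.0137
grip_force: 30.0
```

Emit:
carry_out(deltas=[0,0,-40,0,0,0,0,0,0,-85,0,0,0,0,25,32,-125,0,0,0,0,54,69,-150,0,0,0,0,84,108,-150,0,0,0,0,114,146,-150,0,0,0,0,144,185,-150,0,0,0,0,174,223,-150,0,0,0,0])

```text
clock: 4.5
eef_pos: [0.5447, -0.1172, 0.1987]
tool_rot: [[-0.706, 0.708, 0.0], [0.708, 0.706, -0.0], [-0.001, 0.0, -1.0]]
force: [0.6, 0.2, -0.5]
gripper_width: 0.0132
grip_force: 30.0
```

Emit:
carry_out(deltas=[30,38,0,0,0,0,0,60,77,0,0,0,0,85,110,0,0,0,0,98,126,0,0,0,0,98,126,0,0,0,0,98,126,0,0,0,0,98,126,0,0,0,0])

```text
schema error: expected a multiple of 7 numbers
```

Run:
```python
from h import *
d=grab('wrist','w2.png'); s=manip.state(); print(s['eef_pos'],s['q'],s['gripper_width'])
print(proj(d,[.515,.093,.073]))
```

```text
[ 0.54576052 -0.10795743  0.19914909] [ 31.87961267  18.11734255 -32.69090853 107.66875985  11.30120544
  57.36403811  39.75850818] 0.013531481372593905
[493.81328544  16.32137478]
```

View pics/w2.png

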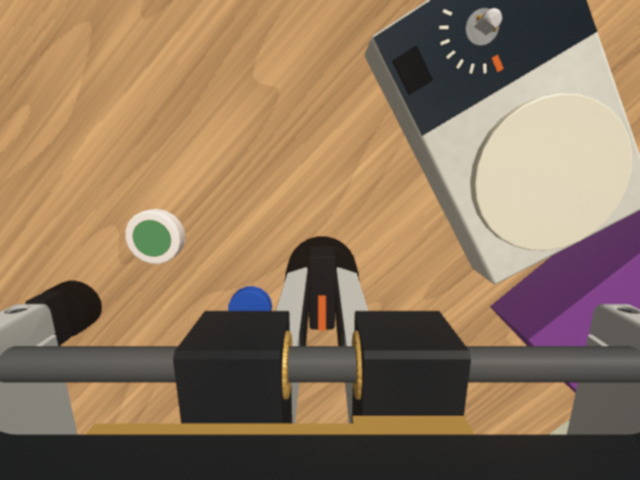

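The knob is held at (322,285), and the spindle is at the image's upper right, at about (490,20). I'll send the refused call again with the right number of values.

Emit:
carry_out(deltas=[30,38,0,0,0,0,0,60,77,0,0,0,0,85,110,0,0,0,0,98,126,0,0,0,0,98,126,0,0,0,0,98,126,0,0,0,0])

```text
schema error: expected a multiple of 7 numbers
```

Run:
```python
from h import *
d=grab('wrist'); s=manip.state(); print(s['eef_pos'],s['q'],s['gripper_width'])
p=proj(d,[.515,.093,.073]); print(p); im=d['color']; hsv=cv2.cvtColor(im,cv2.COLOR_RGB2HSV)
x0=int(min(max(p[0]-80,0),480)); y0=int(min(max(p[1]-60,0),360)); print(x0,y0)
cv2.imwrite('pics/w3.png',cv2.resize(im[y0:y0+120,x0:x0+160],(800,600),interpolation=cv2.INTER_CUBIC)[:,:,::-1])
org=((hsv[...,0]<14)&(hsv[...,1]>170)&(hsv[...,2]>90)).astype(np.uint8)
k,l,st,c=cv2.connectedComponentsWithStats(org)
for i in range(1,k):
  if st[i][4]>8: print(st[i],c[i],ray(d,c[i],.055))
```

```text
[ 0.54560956 -0.11174028  0.19906082] [ 32.06604345  18.15386189 -32.50902446 107.60341656  11.33578218
  57.38928958  40.15389765] 0.01334688615570049
[483.51616626  27.39248575]
403 0
[482  65  11  16 105] [487.35238095  72.67619048] [0.54476262 0.08473208 0.055     ]
[318 295   8  35 278] [321.5 312. ] [ 0.60215472 -0.16261906  0.055     ]
```

View pics/w3.png

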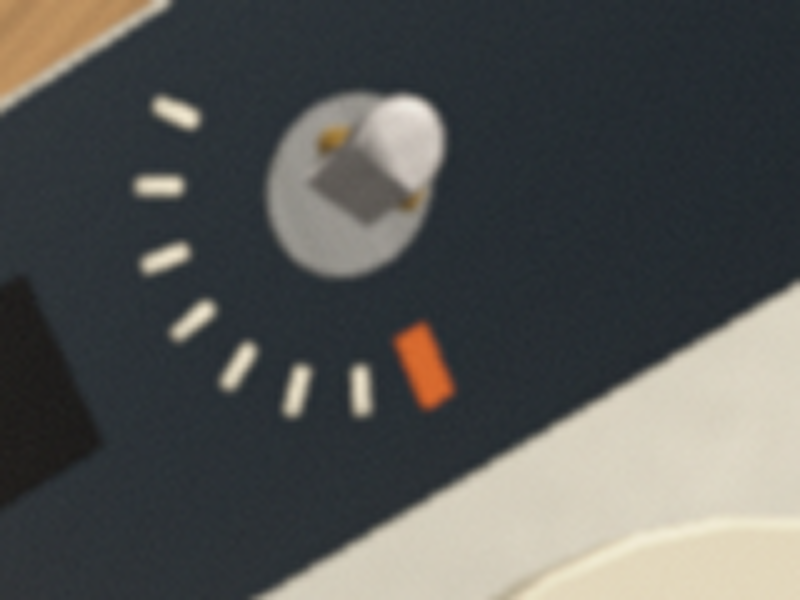

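The crop shows the spindle top at (400,140), its disc at (350,185) and the off bar at (425,365). The flat faces lower left, about 55–60° clockwise of off. I'll move on for a view from above.

Emit:
carry_out(deltas=[30,38,0,0,0,0,0,60,77,0,0,0,0,80,103,0,0,0,0,98,126,0,0,0,0,98,126,0,0,0,0,98,126,0,0,0,0,98,126,0,0,0,0])

```text
schema error: expected a multiple of 7 numbers
```

Run:
```python
from h import *
d=grab('wrist','w4full.png'); s=manip.state(); print(s['eef_pos'],s['q'],s['gripper_width'])
p=proj(d,[.515,.093,.073]); print(p); im=d['color']; hsv=cv2.cvtColor(im,cv2.COLOR_RGB2HSV)
x0=int(min(max(p[0]-60,0),520)); y0=int(min(max(p[1]-45,0),390)); print(x0,y0)
cv2.imwrite('pics/w4.png',cv2.resize(im[y0:y0+90,x0:x0+120],(800,600),interpolation=cv2.INTER_CUBIC)[:,:,::-1])
org=((hsv[...,0]<14)&(hsv[...,1]>170)&(hsv[...,2]>90)).astype(np.uint8)
k,l,st,c=cv2.connectedComponentsWithStats(org)
for i in range(1,k):
  if st[i][4]>8: print(st[i],c[i],ray(d,c[i],.055))
```

```text
[ 0.54526223 -0.11543117  0.19881115] [ 32.22490503  18.18682602 -32.31269464 107.56293474  11.38352828
  57.40591967  40.31834323] 0.013550542224360647
[488.13970122  23.46549913]
428 0
[487  62  10  16 103] [491.62135922  69.34951456] [0.54485083 0.08471284 0.055     ]
[317 295   9  35 287] [321.3902439  311.70731707] [ 0.60169639 -0.16632774  0.055     ]
```

View pics/w4.png

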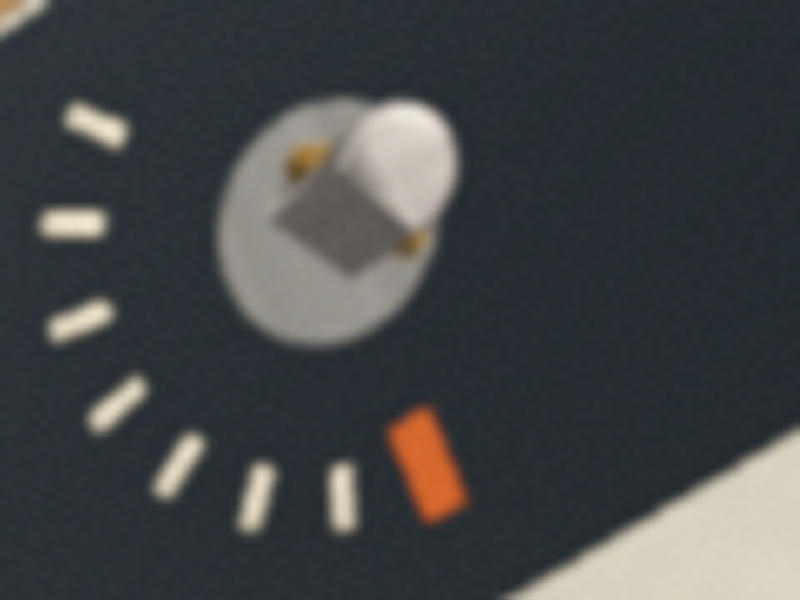

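The disc is at crop (325,222) and the off bar at (428,465). The flat's lower edge runs (272,220)–(350,275) and its upper edge (340,170)–(412,228). I'll turn those into angles.

Run:
```python
from h import *
d=grab('wrist'); # camera pose nearly same as the crop picture
f=lambda u,v,z:ray(d,(428+u/6.667,v/6.667),z)[:2]
a,b=f(272,220,.055),f(350,275,.055); c,e=f(340,170,.073),f(412,228,.073)
for p,q in((a,b),(c,e)):
  v=q-p; n=np.array([v[1],-v[0]]); n/=np.linalg.norm(n); print(p,q,np.linalg.norm(v),'n',n,np.degrees(np.arctan2(n[1],n[0])),(p+q)/2, 'axis',(p+q)/2-n*.0035,(p+q)/2+n*.0035)
off=f(428,465,.055); disc=f(325,222,.055); print(off,disc)
# bar direction
o1=f(410,415,.055);o2=f(447,515,.055);v=o2-o1;print(np.linalg.norm(v),np.degrees(np.arctan2(v[1],v[0])))
v=off-disc;print(np.linalg.norm(v),np.degrees(np.arctan2(v[1],v[0])))
```

```text
[0.51093507 0.0838052 ] [0.52216472 0.086799  ] 0.011621870184652449 n [ 0.25760125 -0.96625131] -75.07222385816817 [0.51654989 0.0853021 ] axis [0.51564829 0.08868398] [0.5174515  0.08192022]
[0.51139861 0.08325419] [0.52166959 0.08543544] 0.010500044247387496 n [ 0.2077368  -0.97818476] -78.01024410922835 [0.5165341  0.08434482] axis [0.51580702 0.08776846] [0.51726118 0.08092117]
[0.5454453 0.080708 ] [0.5155556  0.08818109]
0.012671006252233455 -16.60491396446464
0.030809762546153877 -14.037442345903756
```

Emit:
carry_out(deltas=[30,38,0,0,0,0,0,60,77,0,0,0,0,0,85,109,0,0,0,0,0,98,126,0,0,0,0,0,98,126,0,0,0,0,0,98,126,0,0,0,0,0,98,126,0,0,0,0,0])

```text
clock: 5.4
eef_pos: [0.5648, 0.0372, 0.1983]
tool_rot: [[-0.705, 0.71, -0.0], [0.71, 0.705, -0.001], [-0.0, -0.001, -1.0]]
force: [-0.1, -0.3, -0.2]
gripper_width: 0.0141
grip_force: 30.0
```

```bash
cat > m.py <<'E'
from h import *
from scipy.optimize import least_squares
d=grab('wrist','w5full.png'); s=manip.state(); print(s['clock'],s['eef_pos'],s['joint_vel'].round(2))
im=d['color']; hsv=cv2.cvtColor(im,cv2.COLOR_RGB2HSV); p=proj(d,[.5155,.088,.055]); print(p)
yy,xx=np.mgrid[:480,:640]; near=np.hypot(xx-p[0],yy-p[1])<70
org=((hsv[...,0]<14)&(hsv[...,1]>170)&(hsv[...,2]>90)&near).astype(np.uint8)
wh=((im.min(2)>140)&near).astype(np.uint8)
pts=[];
for M in(org,wh):
  k,l,st,c=cv2.connectedComponentsWithStats(M)
  for i in range(1,k):
    w=ray(d,c[i],.055)[:2]; r=np.hypot(*(w-[.5155,.088])); 
    if 8<st[i][4]<150: print(st[i],c[i].round(1),w.round(4),round(r,4)); pts.append(w)
    if M is org and st[i][4]>20: off=w
pts=np.array(pts)
sol=least_squares(lambda a:np.hypot(*(pts-a[:2]).T)-a[2],[.5155,.088,.03],loss='soft_l1',f_scale=.001)
print(sol.x,sol.fun.round(4)); v=off-sol.x[:2]; print('off',np.degrees(np.arctan2(v[1],v[0])),np.linalg.norm(v))
x0,y0=int(p[0]-48),int(p[1]-36); print(x0,y0)
cv2.imwrite('pics/w5.png',cv2.resize(im[max(y0,0):y0+72,x0:x0+96],(800,600),interpolation=cv2.INTER_CUBIC)[:,:,::-1])
E
python3 m.py
```

```text
5.45 [0.56482575 0.03732794 0.19833937] [-0.14 -0.07 -0.38 -0.1  -0.08 -0.11 -0.12]
[322.47049898 154.30207859]
[339 175  10  14  72] [343.7 181.3] [0.5451 0.0848] 0.0297
[289 137   8   4  23] [292.8 138.4] [0.4882 0.0794] 0.0286
[287 150   8   3  23] [290.7 151. ] [0.4941 0.0706] 0.0276
[290 162   8   4  22] [293.4 163.4] [0.503  0.0647] 0.0265
[297 171   7   6  21] [299.9 173.6] [0.513  0.0624] 0.0257
[307 179   5   7  21] [309. 182.] [0.5238 0.0628] 0.0265
[319 182   4   8  22] [320.5 185.8] [0.5333 0.0676] 0.0271
[331 182   4   8  23] [332.3 185.3] [0.5404 0.0753] 0.028
[0.51556182 0.09229062 0.03032957] [ 0.0001 -0.0001  0.0002  0.     -0.0003  0.0002  0.0001 -0.0002]
off -14.185555604152336 0.030416028464634627
274 118
```

View pics/w5.png

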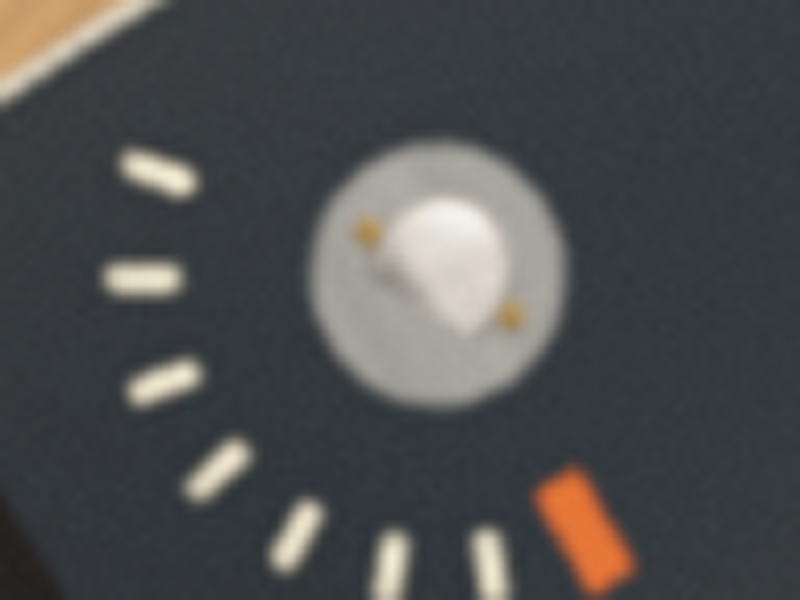

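The spindle is nearly overhead, with the disc at crop (438,272), the flat facing lower left, and the catches at (368,232) and (511,316). Now the held knob's offset in the same camera, and the flat angle.

Run:
```python
from h import *
d=grab('wrist'); s=manip.state(); R=s['tool_rot'][:2,:2]; tcp=s['eef_pos']; print(s['clock'],tcp,s['tool_rot'][:,0])
f=lambda u,v,z:ray(d,(274+u/8.333,118+v/8.333),z)[:2]
for z in(.062,.066):
  a,b=f(368,232,z),f(511,316,z); v=b-a; print(np.linalg.norm(v),(a+b)/2,'flat deg',np.degrees(np.arctan2(-v[0],v[1]))%360-360)
a,b=f(388,262,.073),f(462,335,.073); v=b-a; print(np.linalg.norm(v),'flat edge',np.degrees(np.arctan2(-v[0],v[1]))%360-360)
print('disc',f(438,272,.056))
zu=tcp[2]-.0486; im=d['color']; hsv=cv2.cvtColor(im,cv2.COLOR_RGB2HSV)
pc=proj(d,[*tcp[:2],zu+.02]); print('knob px',pc)
org=((hsv[...,0]<14)&(hsv[...,1]>170)&(hsv[...,2]>90)).astype(np.uint8); org[:int(pc[1])-20]=0
ys,xs=np.nonzero(org[:, int(pc[0])-40:int(pc[0])+40]); xs=xs+int(pc[0])-40; print(len(xs),ys.min(),ys.max(),xs.mean())
L=np.array([(ray(d,p,zu+.04)[:2]-tcp[:2])@R for p in zip(xs,ys)])*1e3; print('stripe',L.min(0),L.max(0),L.mean(0))
c=int(round(pc[0]))
# far skirt edge column profile (bottom rim) & lateral rim widths
print([(y,int(im[y,c].max())) for y in range(int(pc[1])-60,int(pc[1])-15,2)])
for y in range(int(pc[1])-30,int(pc[1])+8,6):
  row=im[y].max(1); idx=[x for x in range(c-60,c+60) if row[x]<50]; print(y,idx[0],idx[-1]) if idx else 0
for X in([0.0220,0,0],[.022,0,.02],[0,.022,0],[0,-.022,0]):
  w=tcp[:2]+R@np.array(X[:2]); print(X,proj(d,[*w,zu+X[2]]))
```

```text
5.5 [0.56482451 0.03761787 0.19837919] [-7.04760644e-01  7.09445152e-01 -1.04513729e-04]
0.016651083767169245 [0.51611733 0.09265413] flat deg -74.65173787360419
0.01642104504834617 [0.51610659 0.09258401] flat deg -74.65173787360425
0.009986802932458677 flat edge -88.74422099977585
disc [0.51585297 0.09278274]
knob px [321.52920598 279.18487555]
280 295 329 321.46785714285716
stripe [-20.90244971  -2.36308449] [-1.10360944  1.91636574] [-1.08576944e+01 -8.56146840e-04]
[(219, 147), (221, 219), (223, 224), (225, 223), (227, 222), (229, 223), (231, 223), (233, 224), (235, 207), (237, 73), (239, 36), (241, 35), (243, 35), (245, 41), (247, 43), (249, 46), (251, 44), (253, 44), (255, 47), (257, 51), (259, 45), (261, 46), (263, 47)]
249 296 346
255 292 350
261 290 352
267 288 354
273 309 334
279 308 335
285 307 336
[0.022, 0, 0] [321.59874898 234.47144519]
[0.022, 0, 0.02] [321.57102208 242.697561  ]
[0, 0.022, 0] [355.87876506 267.89412106]
[0, -0.022, 0] [287.24547991 267.80229032]
```

Emit:
carry_out(deltas=[20,1,10,0,0,8,0,40,2,20,0,0,16,0,60,3,30,0,0,24,0,74,4,40,0,0,31,0,74,4,50,0,0,31,0,74,4,58,0,0,31,0,74,4,58,0,0,31,0,74,4,58,0,0,31,0])

```text
clock: 6.3
eef_pos: [0.5158, 0.0938, 0.1405]
tool_rot: [[-0.241, 0.97, -0.0], [0.97, 0.241, 0.0], [0.0, -0.0, -1.0]]
force: [-0.6, 0.5, -1.2]
gripper_width: 0.0138
grip_force: 30.0
```

Emit:
carry_out(deltas=[0,0,0,0,0,0,0,0,0,0,0,0,0,0,0,0,0,0,0,0,0])

```text
clock: 6.6
eef_pos: [0.5156, 0.0944, 0.1408]
tool_rot: [[-0.241, 0.971, 0.0], [0.971, 0.241, 0.0], [0.0, 0.0, -1.0]]
force: [0.1, 0.4, 0.0]
gripper_width: 0.0138
grip_force: 30.0
```

Run:
```python
from h import *
s=manip.state(); R=s['tool_rot']; print(s['clock'],s['eef_pos'],R,s['force'],s['q'],s['gripper_width'])
print((np.array([.5157,.0930])-s['eef_pos'][:2])@R[:2,:2]*1e3)
```

```text
6.6 [0.51557538 0.09444757 0.14076218] [[-2.41017955e-01  9.70520550e-01  4.55298227e-04]
 [ 9.70520657e-01  2.41017923e-01  1.25300478e-04]
 [ 1.18716557e-05  4.72075999e-04 -9.99999889e-01]] [0.09683146 0.37535011 0.04568651] [  8.69596035  19.11762604 -30.91078589 114.68109988  12.7971543
  49.44267983 -15.25185997] 0.013841150589894281
[-1.43493372 -0.22794046]
```

Emit:
carry_out(deltas=[-1.4,-0.2,5,0,0,0,0,-1.4,-0.2,10,0,0,0,0,-1.4,-0.2,15,0,0,0,0,-1.4,-0.2,16,0,0,0,0,-1.4,-0.2,16,0,0,0,0])

```text
clock: 7.1
eef_pos: [0.5153, 0.0932, 0.1242]
tool_rot: [[-0.241, 0.97, -0.001], [0.97, 0.241, 0.0], [0.0, -0.001, -1.0]]
force: [0.4, 0.4, 0.6]
gripper_width: 0.0135
grip_force: 30.0
```

Emit:
carry_out(deltas=[0,0,0.7,0,0,0,0,0,0,1.5,0,0,0,0,0,0,1.5,0,0,0,0])

```text
clock: 7.4
eef_pos: [0.5155, 0.0932, 0.123]
tool_rot: [[-0.241, 0.971, 0.0], [0.971, 0.241, 0.0], [0.0, 0.0, -1.0]]
force: [0.3, 0.1, -0.9]
gripper_width: 0.014
grip_force: 30.0
```

Emit:
carry_out(deltas=[0,0,0.7,0,0,0,0,0,0,1.5,0,0,0,0,0,0,1.5,0,0,0,0])

```text
clock: 7.7
eef_pos: [0.5155, 0.0931, 0.1215]
tool_rot: [[-0.241, 0.971, -0.0], [0.971, 0.241, 0.0], [0.0, -0.0, -1.0]]
force: [-0.5, -0.2, -1.0]
gripper_width: 0.014
grip_force: 30.0
```

Emit:
carry_out(deltas=[0,0,0.7,0,0,0,0,0,0,1.5,0,0,0,0,0,0,1.5,0,0,0,0])

```text
clock: 8.0
eef_pos: [0.5154, 0.0931, 0.1199]
tool_rot: [[-0.241, 0.971, -0.0], [0.971, 0.241, 0.0], [0.0, -0.0, -1.0]]
force: [0.4, 0.5, -0.8]
gripper_width: 0.0139
grip_force: 30.0
```

Emit:
carry_out(deltas=[0,0,0.7,0,0,0,0,0,0,1.5,0,0,0,0,0,0,1.5,0,0,0,0])

```text
clock: 8.3
eef_pos: [0.5154, 0.0931, 0.1184]
tool_rot: [[-0.241, 0.971, -0.0], [0.971, 0.241, 0.0], [0.0, -0.0, -1.0]]
force: [0.3, -0.5, -0.5]
gripper_width: 0.0137
grip_force: 30.0
```

Emit:
carry_out(deltas=[0,0,0.5,0,0,0,0,0,0,1,0,0,0,0,0,0,1,0,0,0,0])

```text
clock: 8.6
eef_pos: [0.5154, 0.0931, 0.1174]
tool_rot: [[-0.241, 0.971, -0.0], [0.971, 0.241, 0.0], [0.0, -0.0, -1.0]]
force: [1.0, 0.6, 0.1]
gripper_width: 0.0138
grip_force: 30.0
```

No stop at the misaligned level, so the D is entering. I'll go on to the catches.

Emit:
carry_out(deltas=[0,0,0.7,0,0,0,0,0,0,1.5,0,0,0,0,0,0,1.5,0,0,0,0])

```text
clock: 8.9
eef_pos: [0.5154, 0.0931, 0.1159]
tool_rot: [[-0.241, 0.971, -0.0], [0.971, 0.241, 0.0], [0.0, -0.0, -1.0]]
force: [-0.5, -0.4, 0.2]
gripper_width: 0.0138
grip_force: 30.0
```

Emit:
carry_out(deltas=[0,0,0.7,0,0,0,0,0,0,1.5,0,0,0,0,0,0,1.5,0,0,0,0])

```text
clock: 9.2
eef_pos: [0.5154, 0.0931, 0.1144]
tool_rot: [[-0.241, 0.971, -0.0], [0.971, 0.241, 0.0], [0.0, -0.0, -1.0]]
force: [-0.8, -0.7, -0.6]
gripper_width: 0.0142
grip_force: 30.0
```

Emit:
carry_out(deltas=[0,0,0.5,0,0,0,0,0,0,1,0,0,0,0,0,0,1,0,0,0,0])

```text
clock: 9.5
eef_pos: [0.5155, 0.0931, 0.1135]
tool_rot: [[-0.241, 0.971, -0.0], [0.971, 0.241, 0.0], [0.0, -0.0, -1.0]]
force: [-1.3, 0.1, 1.0]
gripper_width: 0.0139
grip_force: 30.0
```

Emit:
carry_out(deltas=[0,0,0.5,0,0,0,0,0,0,1,0,0,0,0,0,0,1,0,0,0,0])

```text
clock: 9.8
eef_pos: [0.5155, 0.0931, 0.1124]
tool_rot: [[-0.241, 0.971, -0.0], [0.971, 0.241, 0.0], [0.0, -0.0, -1.0]]
force: [-1.2, -0.6, 0.4]
gripper_width: 0.0138
grip_force: 30.0
```

Emit:
carry_out(deltas=[0,0,0.3,0,0,0,0,0,0,0.6,0,0,0,0,0,0,0.6,0,0,0,0])

```text
clock: 10.1
eef_pos: [0.5155, 0.0932, 0.1119]
tool_rot: [[-0.241, 0.971, 0.0], [0.971, 0.241, 0.0], [0.0, 0.0, -1.0]]
force: [-2.6, -1.5, 2.4]
gripper_width: 0.0133
grip_force: 30.0
```

Emit:
carry_out(deltas=[0,0,0.3,0,0,0,0,0,0,0.6,0,0,0,0,0,0,0.6,0,0,0,0])

```text
clock: 10.4
eef_pos: [0.5155, 0.0932, 0.1113]
tool_rot: [[-0.241, 0.971, 0.0], [0.971, 0.241, 0.0], [0.0, 0.0, -1.0]]
force: [-2.2, -1.2, 3.7]
gripper_width: 0.0139
grip_force: 30.0
```

Emit:
carry_out(deltas=[0,-0.2,0.4,0,0,0,0,0,-0.3,0.8,0,0,0,0,0,-0.3,0.8,0,0,0,0])

```text
clock: 10.7
eef_pos: [0.5154, 0.0931, 0.1105]
tool_rot: [[-0.241, 0.971, 0.0], [0.971, 0.241, 0.0], [0.0, 0.0, -1.0]]
force: [-0.3, -0.7, 2.8]
gripper_width: 0.0137
grip_force: 30.0
```

Emit:
carry_out(deltas=[0,0,0.4,0,0,0,0,0,0,0.8,0,0,0,0,0,0,0.8,0,0,0,0])

```text
clock: 11.0
eef_pos: [0.5151, 0.093, 0.1095]
tool_rot: [[-0.241, 0.971, -0.0], [0.971, 0.241, 0.0], [0.0, -0.0, -1.0]]
force: [0.3, -0.0, -0.4]
gripper_width: 0.0137
grip_force: 30.0
```

Emit:
carry_out(deltas=[0,0,0.4,0,0,0,0,0,0,0.8,0,0,0,0,0,0,0.8,0,0,0,0])

```text
clock: 11.3
eef_pos: [0.5152, 0.0931, 0.1088]
tool_rot: [[-0.241, 0.971, -0.0], [0.971, 0.241, 0.0], [0.0, -0.0, -1.0]]
force: [-0.1, -0.6, -0.4]
gripper_width: 0.0134
grip_force: 30.0
```

The force peaked at about 4 N and then dropped, so it's past the catches. I'll push on to the hard stop.

Emit:
carry_out(deltas=[0,0,0.5,0,0,0,0,0,0,1,0,0,0,0,0,0,1,0,0,0,0])

```text
clock: 11.6
eef_pos: [0.515, 0.093, 0.1076]
tool_rot: [[-0.241, 0.971, -0.0], [0.971, 0.241, -0.0], [0.0, -0.0, -1.0]]
force: [-1.2, 0.7, -4.1]
gripper_width: 0.0135
grip_force: 30.0
```

Emit:
carry_out(deltas=[0,0,0.5,0,0,0,0,0,0,1,0,0,0,0,0,0,1,0,0,0,0])

```text
clock: 11.9
eef_pos: [0.5151, 0.0931, 0.1068]
tool_rot: [[-0.241, 0.971, -0.0], [0.971, 0.241, 0.0], [0.0, -0.0, -1.0]]
force: [-0.8, 0.4, -2.0]
gripper_width: 0.0136
grip_force: 30.0
```

Emit:
carry_out(deltas=[0,0,0.4,0,0,0,0,0,0,0.8,0,0,0,0,0,0,0.8,0,0,0,0])

```text
clock: 12.2
eef_pos: [0.5152, 0.0931, 0.1061]
tool_rot: [[-0.241, 0.971, 0.0], [0.971, 0.241, 0.0], [0.0, 0.0, -1.0]]
force: [0.1, -0.1, -0.2]
gripper_width: 0.0137
grip_force: 30.0
```

Emit:
carry_out(deltas=[0,0,0.3,0,0,0,0,0,0,0.6,0,0,0,0,0,0,0.6,0,0,0,0])

```text
clock: 12.5
eef_pos: [0.5153, 0.0931, 0.1055]
tool_rot: [[-0.241, 0.971, 0.0], [0.971, 0.241, 0.0], [0.0, 0.0, -1.0]]
force: [-0.4, -0.4, -0.6]
gripper_width: 0.0137
grip_force: 30.0
```

Emit:
carry_out(deltas=[0,0,0.3,0,0,0,0,0,0,0.6,0,0,0,0,0,0,0.6,0,0,0,0])

```text
clock: 12.8
eef_pos: [0.5154, 0.0932, 0.1054]
tool_rot: [[-0.241, 0.971, 0.0], [0.971, 0.241, -0.0], [-0.0, 0.0, -1.0]]
force: [-3.3, -0.2, 9.4]
gripper_width: 0.0139
grip_force: 30.0
```

Hard stop at TCP z 0.1054, which matches home. I'll ease off the pressure and turn anticlockwise.

Emit:
carry_out(deltas=[0,0,-0.5,0,0,0,0,0,0,-0.5,0,0,-3,0,0,0,-0.5,0,0,-7,0,0,0,-0.5,0,0,-11,0,0,0,-0.5,0,0,-15,0,0,0,-0.5,0,0,-18,0,0,0,-0.5,0,0,-20,0,0,0,-0.5,0,0,-20,0])

```text
clock: 13.6
eef_pos: [0.5153, 0.0931, 0.1055]
tool_rot: [[-0.559, 0.829, 0.0], [0.829, 0.559, 0.0], [0.0, 0.0, -1.0]]
force: [-0.0, -0.6, 1.6]
gripper_width: 0.0139
grip_force: 30.0
```

Run:
```python
from h import *
s=manip.state(); R=s['tool_rot']; print(s['eef_pos'],s['force'],s['torque'],np.degrees(np.arctan2(R[1,0],R[0,0])),R.T@s['force'])
```

```text
[0.5153113  0.09310911 0.10548402] [-0.01137404 -0.60273255  1.5998783 ] [ 0.04152085 -0.10260197  0.03074706] 123.97301303382581 [-0.49333005 -0.34572442 -1.60003955]
```

Emit:
carry_out(deltas=[0,0,0,0,0,-3,0,0,0,0,0,0,-6,0,0,0,0,0,0,-10,0,0,0,0,0,0,-14,0,0,0,0,0,0,-18,0,0,0,0,0,0,-21,0,0,0,0,0,0,-21,0,0,0,0,0,0,-21,0])

```text
clock: 14.4
eef_pos: [0.5153, 0.0932, 0.1055]
tool_rot: [[-0.817, 0.576, 0.0], [0.576, 0.817, 0.0], [0.0, 0.0, -1.0]]
force: [0.2, 1.5, 1.4]
gripper_width: 0.0136
grip_force: 30.0
```

Emit:
carry_out(deltas=[0,0,0,0,0,-3,0,0,0,0,0,0,-6,0,0,0,0,0,0,-10,0,0,0,0,0,0,-14,0,0,0,0,0,0,-18,0,0,0,0,0,0,-21,0,0,0,0,0,0,-21,0,0,0,0,0,0,-21,0])

```text
clock: 15.2
eef_pos: [0.5152, 0.0933, 0.1055]
tool_rot: [[-0.969, 0.245, 0.0], [0.245, 0.969, 0.0], [-0.0, 0.0, -1.0]]
force: [-1.4, 3.2, 2.9]
gripper_width: 0.0134
grip_force: 30.0
```

Run:
```python
from h import *
s=manip.state(); R=s['tool_rot']; print(s['eef_pos'],s['force'],s['torque'],np.degrees(np.arctan2(R[1,0],R[0,0])),s['gripper_width'])
d=grab('wrist'); hsv=cv2.cvtColor(d['color'],cv2.COLOR_RGB2HSV)
org=((hsv[...,0]<14)&(hsv[...,1]>170)&(hsv[...,2]>90)).astype(np.uint8)
k,l,st,c=cv2.connectedComponentsWithStats(org); sp=np.array([.5158,.0924])
for i in range(1,k):
  if st[i][4]>15:
    for z in(.055,.097): w=ray(d,c[i],z)[:2]; v=w-sp; print(st[i],c[i],z,w,np.hypot(*v),np.degrees(np.arctan2(v[1],v[0])))
```

```text
[0.51521135 0.09332885 0.10546081] [-1.38737284  3.22797854  2.89087525] [ 0.82119104  0.16409709 -0.06612351] 165.79550267726853 0.01341921261472587
[317 295   9  36 291] [321.36426117 311.98969072] 0.055 [0.54574255 0.08518742] 0.030798988930933066 -13.543427416177119
[317 295   9  36 291] [321.36426117 311.98969072] 0.097 [0.52532944 0.09036114] 0.009745106365824074 -12.076585457921286
```

The pointer is on the off line. Releasing and rising.

Emit:
carry_out(deltas=[0,0,0,0,0,0,0.2,0,0,0,0,0,0,0.4,0,0,0,0,0,0,0.4,0,0,0,0,0,0,0.4,0,0,0,0,0,0,0.4])

```text
clock: 15.75
eef_pos: [0.5152, 0.093, 0.1054]
tool_rot: [[-0.97, 0.243, -0.0], [0.243, 0.97, -0.0], [0.0, -0.0, -1.0]]
force: [-0.3, -0.6, 0.8]
gripper_width: 0.0381
grip_force: 0.0
```

Emit:
carry_out(deltas=[0,0,-10,0,0,0,0.4,0,0,-30,0,0,0,0.4,0,0,-60,0,0,0,0.4,0,0,-90,0,0,0,0.4,20,0,-110,0,0,0,0.4,40,0,-120,0,0,0,0.4,40,0,-120,0,0,0,0.4,40,0,-120,0,0,0,0.4])

```text
clock: 16.55
eef_pos: [0.4766, 0.1026, 0.2261]
tool_rot: [[-0.97, 0.243, 0.001], [0.243, 0.97, -0.001], [-0.002, -0.0, -1.0]]
force: [0.0, -0.1, 0.0]
gripper_width: 0.0379
grip_force: 0.0
```

Run:
```python
from h import *
d=grab('wrist'); s=manip.state(); print(s['eef_pos'],s['gripper_width'],s['force'],s['joint_vel'].round(1))
p=proj(d,[.5158,.0924,.08]);print(p); x0=int(min(max(p[0]-80,0),480));y0=int(min(max(p[1]-60,0),360));print(x0,y0)
cv2.imwrite('pics/f.png',cv2.resize(d['color'][y0:y0+120,x0:x0+160],(800,600),interpolation=cv2.INTER_CUBIC)[:,:,::-1])
```

```text
[0.47674421 0.10245376 0.22562577] 0.03765995422818581 [0.59948508 0.63797248 0.23742444] [-0.3  1.1  0.5 -0.2  0.1 -0.1 -0.1]
[321.58073554 274.34967329]
241 214
```

View pics/f.png

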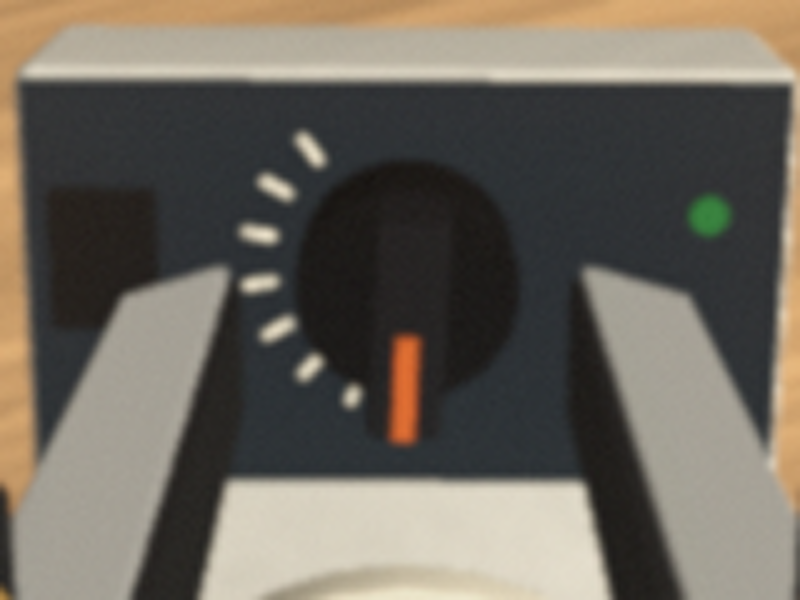

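The knob sits centred at crop (408,275), with its stripe running down over the off bar at about (403,440). The jaws are clear of it, so I'll hand in.

```bash
python3 -c "
from workcell import manip
print(manip.close_job())"
```

```text
the job is handed in; nothing more can be done
None
```

The knob is pushed fully home on the spindle, its pointer is on the orange off bar, the gripper is clear of it, and the job is handed in; the hand-in call returned no verdict.

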